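# Put the under-counter cleaning shelf back in order

## Task

Tidy the cleaning shelf: put each thing in the holder made for it. Stand the spray bottle in the deep lilac cup, stand the steel tumbler upright on the round teal coaster, lay the green dishwash bar flat and lengthwise in the yellow soap dish, and lay the bamboo brush bristles down and lengthwise in the long grey tray. Set each one down rather than dropping it, do not knock the bottle or tumbler over, and leave the small steel bowl and the sink plug where they are.

Things in the scene. Friction and masses are not known exactly. Their poses are not given: they have to be found in the camera images.
- bottle_center (a point): Clear spray bottle with blue trigger head, upright, 165 mm tall, 0.12 kg. Point: on its axis, 82.5 mm above its underside; z up. Body 62 mm across up to 100 mm, collar 27 mm across at 124 to 139 mm. Head: block 30 mm wide (y), 138 to 165 mm above the underside, along x from -38 (nozzle) to +28 mm of the axis; can be gripped from above by its sides, closing along y.
- tumbler_center (a point): Plain steel drinking tumbler, open top, upright, 95 mm tall, 54 mm across at the base, 58 half-way, 62 at the rim, wall 3 mm, 0.11 kg. Point: on its axis, half-way up (47.5 mm above its underside); z up.
- brush_center (a point): Bamboo-handled brush lying bristles down, 144 mm long (x), 35 mm tall, 0.09 kg. Point: middle of its length, 17.5 mm above its underside; z up, x towards the head. Head from -8 to +72 mm along x: block 40 mm wide, 20 to 35 mm above the underside, over bristles 36 mm wide. Handle 22 mm wide, hangs free, -72 to -8 mm. Balances near x = +28 mm; can be gripped from above across the head.
- soap_center (a point): Green rectangular dishwash bar lying flat, 80 mm long (its x), 50 mm wide (its y), 34 mm tall. Point: its centre, 17 mm above its underside; z up. About 0.16 kg.
- cup: Holder for the bottle: deep round lilac plastic cup, fixed, 90 mm outside and about 82 mm inside diameter, rim 45 mm high. Origin: centre of its underside; z up; its inner floor is 4 mm above the origin.
- coaster: Holder for the tumbler: low round teal coaster with ribs, fixed, 95 mm across, with a rim 9 mm high and 87 mm inside diameter. Origin: centre of its underside; z up; the surface to stand on is 4 mm above the origin.
- dish: Holder for the dishwash bar: rectangular yellow soap dish with cross ribs, fixed, 114 mm long (its x) by 84 mm wide (its y) outside, 106 by 76 mm inside the rim; rim 14 mm high, tops of the ribs, on which the bar lies, 11 mm above the origin. Origin: centre of its underside; z up.
- tray: Holder for the brush: long shallow grey tray, fixed, 178 mm long (its x) by 72 mm wide (its y) outside, 170 by 64 mm inside; rim 10 mm high, inner floor 4 mm above the origin. Origin: centre of its underside; z up. The brush may point either way along it.
- katori: Small empty steel bowl (katori), 82 mm across at the rim, 34 mm tall, loose; a bystander to leave alone. Origin: centre of its underside.
- plug: Black rubber sink plug with a steel stud, 44 mm across, 21 mm tall, loose; a bystander to leave alone, between the things and the holders. Origin: centre of its underside.
There are look-alikes about, which are no part of the job. There is more than one size of the cup; the one meant has the size given above.

How it is judged (in metres and radians):
At the end, for the whole second after the job is handed in: Bottle upright in the cup and tumbler upright on the coaster, within 17 mm of centre; bar flat in the dish and brush bristles down in the tray, within 15 mm each way and 0.25 rad; all at resting height within 4 mm, tilted under 0.08 rad, released and still (z of bottle_center in the frame of cup between 0.0825 and 0.0905 m and angle between each of bottle_center, tumbler_center, brush_center, soap_center's own z axis and vertical below 0.08 rad and horizontal distance between bottle_center and cup below 0.017 m and linear speed of each of bottle, tumbler, brush, soap below 0.02 m/s and angular speed of each of bottle, tumbler, brush, soap below 0.2 rad/s and z of tumbler_center in the frame of coaster between 0.0475 and 0.0555 m and horizontal distance between tumbler_center and coaster below 0.017 m and z of brush_center in the frame of tray between 0.0175 and 0.0255 m and x of brush_center in the frame of tray between -0.015 and 0.015 m and y of brush_center in the frame of tray between -0.015 and 0.015 m and angle between the x axis of brush_center and the x axis of tray, either way round below 0.25 rad and z of soap_center in the frame of dish between 0.024 and 0.032 m and x of soap_center in the frame of dish between -0.015 and 0.015 m and y of soap_center in the frame of dish between -0.015 and 0.015 m and angle between the x axis of soap_center and the x axis of dish, either way round below 0.25 rad); the robot touches nothing.
It fails at once if the bottle or the tumbler is knocked over (angle between any of bottle_center, tumbler_center's own z axis and vertical above 0.8 rad).
It fails at once if a thing is dropped or thrown onto its holder (faster than 0.8 m/s close above it) ((horizontal distance between bottle_center and cup below 0.06 m and z of bottle_center in the frame of cup below 0.1465 m and linear speed of bottle above 0.8 m/s) or (horizontal distance between tumbler_center and coaster below 0.06 m and z of tumbler_center in the frame of coaster below 0.1115 m and linear speed of tumbler above 0.8 m/s) or (horizontal distance between brush_center and tray below 0.06 m and z of brush_center in the frame of tray below 0.0815 m and linear speed of brush above 0.8 m/s) or (horizontal distance between soap_center and dish below 0.06 m and z of soap_center in the frame of dish below 0.088 m and linear speed of soap above 0.8 m/s)).
It fails at once if the steel bowl or the sink plug is shifted by more than 30 mm (distance of any of katori, plug from where it was at the start of the episode above 0.03 m).
It also fails if it takes over 112 s, if anything falls off the work surface, if the arm or the gripper's body presses on something with over 40 N, if the wrist force passes 120 N, or if a joint passes its speed limit or range.

## Robot

A 7-joint arm with a two-finger parallel gripper is mounted at the origin on the work surface. World frame = base frame: x ahead of the robot, y to its left, z up, the work surface at z = 0. Lengths are in mm, angles in rad, forces in N, time in s.
With the tool pointing down it reaches from about 400 to 875 mm from the base axis. Payload 4.4 kg.
Tool frame: the origin (TCP) lies at the very end of the fingers, on their centre line; the grasp point (between the pads) lies manip.grip_point_offset behind it (manip.grip_point_offset is the distance from the TCP to the grasp point, in mm); x points along the fingers, z is the direction in which the jaws open and shut, and the axes are right-handed (so a half turn about x gives the same grasp; the last joint's range is limited). The gripper opens to 85 mm and grips with 20 to 120 N. Pads are 22 mm wide; open, the fingers measure 114 mm over their backs; the gripper's body (76 mm by 85 mm) begins 54 mm behind the grasp point. The pads swing forward as they close: fully open they stand 13 mm farther back than shut.
Start: joints at [-1.319, 0.628, 0.038, 1.517, -0.027, 0.996, -0.02], TCP at [203.087, 617.474, 231.313] pointing down, gripper open.
Joint ranges: [-3.06, 3.06], [-0.37, 2.12], [-1.25, 1.32], [0.18, 2.47], [-1.1, 4.24], [0.23, 1.98], [-2.94, 2.94]. Speed limits (rad/s): [2.57, 2.57, 3.14, 3.14, 3.14, 3.14, 3.14].

## Interface

Orientations are given as a rotation vector (axis times angle).
In Python, from station import manip gives the robot as it stands. Calls block until the motion is done:
- manip.move_pose(position, orientation): joint-space move of the TCP to a pose.
- manip.move_linear(position, orientation=None, speed=150): straight line of the TCP; orientation=None keeps the orientation; speed is the mean speed in mm/s.
- manip.goto_joints(angles): joint-space move.
- manip.move_gripper(opening, effort=None): finger opening in mm; effort is the grip in N (None keeps the last); returns when the fingers have stopped.
- manip.pause(seconds).
- manip.solve_ik(position, orientation): joint angles nearest the present ones, or None.
- manip.snapshot(name): name is "side" or "top"; returns a dict with "color" (480x640x3 uint8, red, green, blue), "fx", "fy", "cx", "cy" (pixels), "rvec" (rotation vector, rad) and "tvec" (3), from world to camera coordinates, as OpenCV has them. Camera axes: x right, y down, z forward; pixel columns grow to the right and rows downward; lengths in mm; the calibration is good to about 2 mm. A picture is of the moment at which its call begins. There is no depth.
A pose or a line that the arm cannot do raises manip.PlanningError and nothing moves.
- manip.finish_job(): hands the job in, once; it reports no verdict.
Trained networks look in a picture, given as the dict that the camera call returned (one of the last four; its "shot" number tells which), for a name from the list of things; names that differ only in an ending like _2 or _b are one class to them, and where a whole thing is asked for, a point or a joint stands for the part that bears it (a point fixed in the world has none). Each returns a list of dicts, best first, with "conf" (0 to 1); they miss things now and then, are a little off and sometimes report something else, mostly with a low value. They report only what shows in the picture. A call takes as long as a camera call. They do not tell look-alikes from the thing itself.
- manip.look_for(query, picture): "rect" ([left, top, right, bottom] in pixels, round what is visible of it).
- manip.tip_of(query, picture): "location" ([row, column] in pixels: a listed point, or the origin of a listed thing).
Readings, each from a call of its own:
- manip.get_time(): time.
- manip.get_joint_pos(): joint angles.
- manip.get_joint_velocities(): joint speeds.
- manip.get_effort(): joint torques, N m.
- manip.get_tcp_pos(): TCP position.
- manip.get_ee_rot(): TCP orientation.
- manip.get_contact_force(): force on the tool from outside, world axes, zero at the start.
- manip.get_ft_torque(): the same for the moment, N m.
- manip.get_grip_width(): finger opening in mm.
Only numpy, scipy, OpenCV 4.12 (cv2) and the standard library are available. Lean on these libraries where they do the work, as an engineer would, in place of code of your own. Each camera call takes 0.05 s, during which the arm holds its last target. There are 200 camera calls.

## Working session

There is one attempt and no reset: what is moved stays moved. The work goes in short steps, each a Python script; the robot and the scene stay as the last script left them, time stands still between calls to the robot, and variables do not carry over. Pictures are saved under pics/ and viewed, about 12 in all and at most 16, crops included, and the job is handed in when it is done.

```bash
mkdir -p pics; ls; cat > h.py <<'E'
from station import manip
import numpy as np, cv2
def snap(n): return manip.snapshot(n)
def save(p,name,box=None,s=1):
    im=p["color"][:,:,::-1]
    if box: im=im[box[1]:box[3],box[0]:box[2]]
    cv2.imwrite("pics/"+name,cv2.resize(im,None,fx=s,fy=s,interpolation=cv2.INTER_CUBIC))
def ray(p,u,v):
    R=cv2.Rodrigues(np.array(p["rvec"],float))[0];t=np.array(p["tvec"],float).ravel()
    return -R.T@t, R.T@np.array([(u-p["cx"])/p["fx"],(v-p["cy"])/p["fy"],1])
def atz(p,u,v,z):
    c,d=ray(p,u,v); return c+d*(z-c[2])/d[2]
def proj(p,X):
    K=np.array([[p["fx"],0,p["cx"]],[0,p["fy"],p["cy"]],[0,0,1.]])
    return cv2.projectPoints(np.array(X,float).reshape(-1,3),np.array(p["rvec"],float),np.array(p["tvec"],float),K,None)[0].reshape(-1,2)
E
python3 - <<'E'
from h import *
print(manip.grip_point_offset, manip.get_tcp_pos(), manip.get_ee_rot(), manip.get_time())
P={n:snap(n) for n in("side","top")}
Z=dict(bottle_center=82.5,tumbler_center=47.5,brush_center=17.5,soap_center=17,cup=0,coaster=0,dish=0,tray=0,katori=0,plug=0)
for n,p in P.items():
    save(p,n+"0.png"); print(n,p["fx"],ray(p,320,240))
    for q,z in Z.items():
        for d in manip.tip_of(q,p)[:4]:
            r,c=d["location"]; print(n,q,round(d["conf"],2),[round(c),round(r)],atz(p,c,r,z).round()[:2])
E
```

```text
pics
18.700000000000003 [202.87714683 616.87586769 230.41488795] [-0.97312741  1.34446115  0.97129802] 0.0
side 618.5828086658564 (array([ 412.73631664, 1447.02161749,  788.52121537]), array([ 0.06136238, -0.88065669, -0.47017086]))
side bottle_center 0.55 [376, 182] [ 369. -257.]
side bottle_center 0.27 [377, 293] [368. 348.]
side tumbler_center 0.74 [376, 295] [366. 302.]
side brush_center 0.84 [343, 224] [ 456. -102.]
side soap_center 0.77 [346, 257] [442.  88.]
side cup 0.91 [429, 346] [255. 412.]
side cup 0.84 [368, 441] [378. 682.]
side cup 0.73 [271, 307] [601. 300.]
side coaster 0.64 [266, 225] [ 674. -105.]
side coaster 0.33 [350, 344] [418. 420.]
side dish 0.92 [296, 198] [ 610. -297.]
side tray 0.87 [253, 257] [679.  81.]
side tray 0.66 [345, 259] [443.  66.]
side katori 0.83 [351, 342] [416. 414.]
side plug 0.58 [303, 242] [561. -11.]
top 490.92236013601513 (array([ 388.10777594,  201.31218157, 1207.59200994]), array([ 0.06174781, -0.01024074, -0.99807292]))
top bottle_center 0.75 [519, 279] [ 371. -268.]
top tumbler_center 0.86 [277, 279] [367. 291.]
top brush_center 0.89 [443, 244] [ 453. -110.]
top brush_center 0.39 [276, 188] [589. 298.]
top soap_center 0.88 [353, 249] [439. 110.]
top cup 0.91 [229, 326] [251. 408.]
top cup 0.85 [114, 275] [374. 691.]
top cup 0.79 [276, 184] [600. 298.]
top cup 0.39 [277, 276] [373. 294.]
top coaster 0.71 [434, 160] [664. -94.]
top coaster 0.39 [358, 154] [680.  97.]
top tray 0.69 [357, 154] [678.  97.]
top katori 0.69 [225, 254] [426. 421.]
top katori 0.65 [277, 279] [366. 293.]
top plug 0.58 [393, 201] [561.   8.]
```

View pics/top0.png

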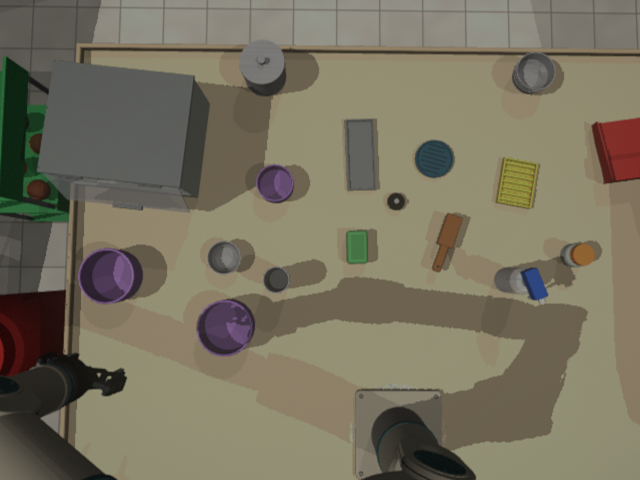

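View pics/side0.png

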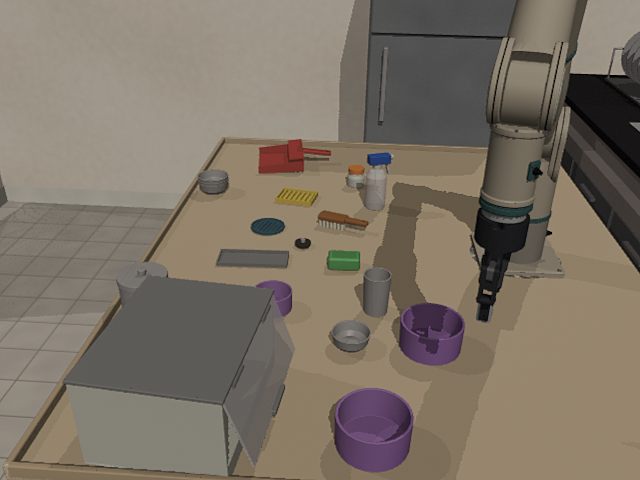

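The top view shows three lilac cups at about (229,326), (114,275) and (276,184). The rim of the last is about 38 px across, which at about 0.42 px/mm is 90 mm. The other two are about 57 px, so about 138 mm, and don't fit. I'll measure and confirm in a crop, and refine the poses by colour segmentation.

```bash
python3 - <<'E'
from h import *
P={n:snap(n) for n in("side","top")}
np.save("p0.npy",P,allow_pickle=True)
p=P["top"]; hsv=cv2.cvtColor(p["color"],cv2.COLOR_RGB2HSV)
def seg(name,box,lo,hi,z):
    x0,y0,x1,y1=box
    m=cv2.inRange(hsv,lo,hi); k=np.zeros_like(m); k[y0:y1,x0:x1]=m[y0:y1,x0:x1]
    n,l,s,c=cv2.connectedComponentsWithStats(k); i=1+np.argmax(s[1:,4])
    v,u=np.nonzero(l==i)
    W=np.array([atz(p,a,b,z)[:2] for a,b in zip(u,v)],np.float32)
    r=cv2.minAreaRect(W); print(name,len(u),"rect c",np.round(r[0]),"size",np.round(r[1]),"ang",round(r[2],1),"mean",W.mean(0).round(),"uv",s[i,:4])
for nm,b in(("cupA",(255,155,300,210)),("cupB",(190,290,260,365)),("cupC",(75,240,150,310))): seg(nm,b,(125,50,30),(165,255,255),45)
seg("soap",(340,220,375,270),(45,80,30),(85,255,255),34)
seg("dish",(490,150,545,215),(22,130,60),(35,255,255),14)
seg("tray",(335,110,385,200),(0,0,60),(180,40,140),10)
seg("coaster",(405,130,465,185),(90,80,20),(120,255,255),9)
seg("brush",(425,205,470,280),(3,110,60),(14,255,255),35)
seg("bhead",(505,255,565,310),(105,120,60),(125,255,255),165)
a=p["color"][:,:,::-1]
def crop(im,x0,y0,x1,y1,s): return cv2.resize(im[y0:y1,x0:x1],None,fx=s,fy=s,interpolation=cv2.INTER_CUBIC)
c1=crop(a,420,190,580,315,4); cv2.imwrite("pics/c1.png",c1[:, :])
c2=crop(a,190,150,390,300,4); cv2.imwrite("pics/c2.png",c2)
E
```

```text
cupA 1060 rect c [596. 299.] size [87. 88.] ang 0.5 mean [595. 298.] uv [256 165  38  37]
cupB 2344 rect c [254. 410.] size [127. 131.] ang 0.3 mean [256. 408.] uv [197 300  57  56]
cupC 2756 rect c [374. 683.] size [129. 148.] ang 9.8 mean [373. 684.] uv [ 78 248  64  56]
soap 659 rect c [445. 101.] size [77. 48.] ang 0.2 mean [445. 101.] uv [347 231  21  33]
dish 1596 rect c [ 608. -295.] size [ 87. 114.] ang 79.7 mean [ 607. -295.] uv [496 158  42  50]
tray 2071 rect c [677.  91.] size [178.  72.] ang 2.3 mean [676.  91.] uv [345 119  32  71]
coaster 989 rect c [667. -93.] size [90. 88.] ang 89.6 mean [667. -93.] uv [416 141  37  36]
brush 707 rect c [ 456. -111.] size [ 39. 140.] ang 70.9 mean [ 468. -115.] uv [433 214  29  57]
bhead 483 rect c [ 363. -265.] size [65. 34.] ang 20.9 mean [ 363. -265.] uv [522 268  26  32]
```

View pics/c1.png

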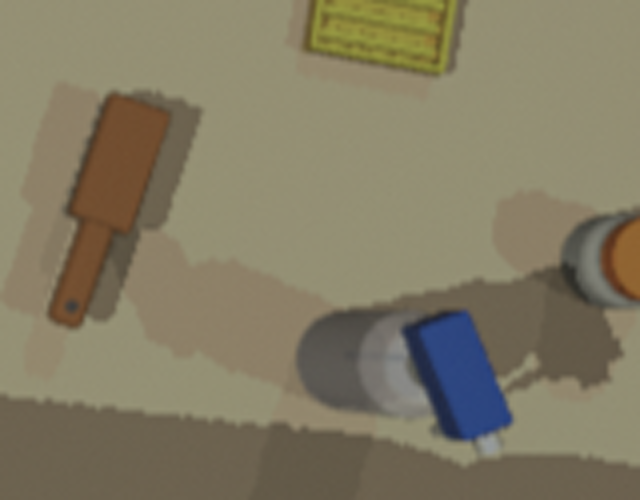

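View pics/c2.png

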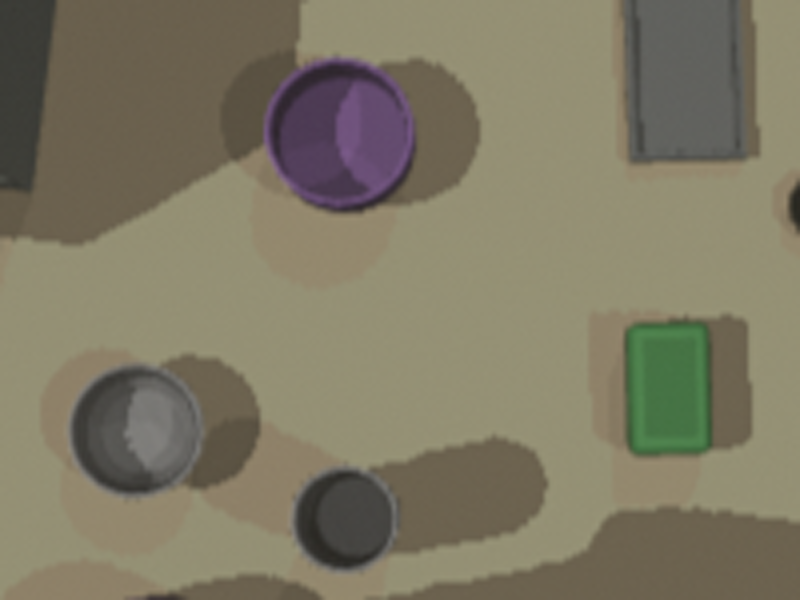

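c1 shows the brush with its head up-right (crop 120,160), and the bottle's blue head at (458,375) with the nozzle pointing down-right at (487,443). c2 confirms the lilac cup at (340,135): 148/4 = 37 px wide, so about 88–90 mm, the right size. It also shows the katori at (136,430), the tumbler at (345,519) and the soap at (668,388). Next I'll fit the bottle head and tumbler rim, then check everything by overlay in the side view.

```bash
cat >> h.py <<'E'
def box(c,yaw,x0,x1,w,z0,z1):
    d=np.array([np.cos(yaw),np.sin(yaw)]);n=np.array([-d[1],d[0]])
    return [[*(np.array(c)+a*d+b*n),z] for z in(z0,z1) for a,b in((x0,-w/2),(x1,-w/2),(x1,w/2),(x0,w/2))]
def ring(c,r,z): return [[c[0]+r*np.cos(t),c[1]+r*np.sin(t),z] for t in np.linspace(0,2*np.pi,40)]
E
python3 - <<'E'
from h import *
from scipy.optimize import minimize
P=np.load("p0.npy",allow_pickle=True).item()
def mask(p,b,lo,hi):
    m=cv2.inRange(cv2.cvtColor(p["color"],cv2.COLOR_RGB2HSV),lo,hi);k=np.zeros_like(m);k[b[1]:b[3],b[0]:b[2]]=m[b[1]:b[3],b[0]:b[2]];return k
def fit(f,x0,views,S=4):
    def cost(x):
        t=0
        for p,m in views:
            r=np.zeros((480*S,640*S),np.uint8)
            h=cv2.convexHull(np.float32(proj(p,f(x))))
            cv2.fillConvexPoly(r,np.int32(((h+.5)*S)*16),255,shift=4)
            M=cv2.resize(m,None,fx=S,fy=S,interpolation=0)
            t+=1-((r>0)&(M>0)).sum()/((r>0)|(M>0)).sum()
        return t
    sx=np.vstack([x0]+[np.array(x0)+d for d in np.diag([5,5,.1][:len(x0)])])
    o=minimize(cost,x0,method="Nelder-Mead",options=dict(initial_simplex=sx,maxiter=60)); return o.x.round(2),round(o.fun,3)
t,s=P["top"],P["side"]
V=lambda bt,bs,lo,hi:[(t,mask(t,bt,lo,hi)),(s,mask(s,bs,lo,hi))]
def both(n,f,x0,v): print(n,"both",*fit(f,x0,v),"top",*fit(f,x0,v[:1]),"side",*fit(f,x0,v[1:]))
both("bottle",lambda x:box(x[:2],x[2],-38,28,30,138,165),[367,-265,.37],V((505,255,565,310),(360,145,400,172),(105,120,60),(125,255,255)))
both("soap",lambda x:box(x[:2],x[2],-40,40,50,0,34),[445,101,1.57*0],V((340,220,375,270),(320,240,370,280),(45,80,30),(85,255,255)))
both("cup",lambda x:ring(x,45,45)+ring(x,42,0),[597,299],V((255,155,300,210),(250,275,300,325),(125,50,30),(165,255,255)))
both("coaster",lambda x:ring(x,47.5,9)+ring(x,47.5,0),[667,-93],V((405,130,465,185),(245,210,290,240),(90,80,20),(120,255,255)))
both("dish",lambda x:box(x[:2],x[2],-57,57,84,0,14),[608,-295,-.18],V((490,150,545,215),(270,180,325,215),(20,110,50),(36,255,255)))
both("tray",lambda x:box(x[:2],x[2],-89,89,72,0,10),[677,91,.04],V((335,110,385,200),(210,240,295,275),(0,0,50),(180,45,150)))
print("tumbler rim",atz(t,276.2,279.3,95).round(),"katori",atz(t,190+135.5/4,150+429/4,34).round())
im=s["color"][:,:,::-1].copy()
def dr(pts,c=(0,0,255)): cv2.polylines(im,[np.int32(proj(s,pts).round())],True,c,1)
tc=atz(t,276.2,279.3,95)[:2]; dr(ring(tc,31,95));dr(ring(tc,27,0))
b=box((456,-111),np.radians(-19.1),-8,72,40,20,35); dr(b[4:]); dr(b[:4]); dr(ring((367,-265),31,0)); dr(ring((367,-265),31,100))
cv2.imwrite("pics/ov.png",cv2.resize(im[140:340,200:440],None,fx=3,fy=3))
E
```

```text
bottle both [ 366.26 -268.58    0.44] 0.484 top [ 366.23 -268.47    0.44] 0.229 side [ 365.87 -269.92    0.65] 0.241
soap both [4.4638e+02 9.9260e+01 3.0000e-02] 0.271 top [4.4566e+02 1.0053e+02 6.0000e-02] 0.113 side [4.4671e+02 9.6090e+01 1.0000e-02] 0.155
cup both [597.52 299.83] 0.631 top [597.92 299.84] 0.084 side [595.03 296.88] 0.544
coaster both [669.47 -94.42] 0.435 top [669.41 -92.54] 0.161 side [671.05 -95.12] 0.274
dish both [ 6.0966e+02 -2.9711e+02 -1.8000e-01] 0.093 top [ 6.0898e+02 -2.9736e+02 -1.8000e-01] 0.032 side [ 6.1028e+02 -2.9461e+02 -1.7000e-01] 0.043
tray both [6.7828e+02 9.1260e+01 4.0000e-02] 0.084 top [6.784e+02 9.078e+01 4.000e-02] 0.024 side [6.7815e+02 9.2710e+01 4.0000e-02] 0.052
tumbler rim [367. 288.  95.] katori [418. 418.  34.]
```

View pics/ov.png

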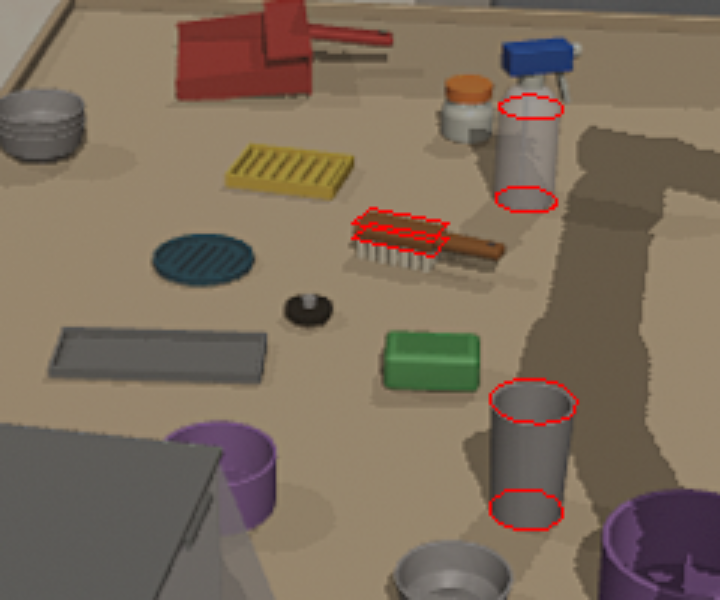

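The side overlay agrees with the tumbler, bottle and brush to within a few mm. The fits in both views agree for cup, coaster, dish, tray and soap. I'll check IK for all poses, then start with the soap.

```bash
cat >> h.py <<'E'
def orient(a):
    x=np.array([0,0,-1.]);z=np.array([np.cos(a),np.sin(a),0]);y=np.cross(z,x)
    return cv2.Rodrigues(np.c_[x,y,z])[0].ravel()
def ik(xy,z,a): return manip.solve_ik([*xy,z],orient(a))
# name: pick xy, pick closing angle, place xy, place closing angle, TCP height over underside, seat height, lift, open, effort
h=np.pi/2
def off(c,yaw,d): return (c[0]+d*np.cos(yaw),c[1]+d*np.sin(yaw))
BR,TR=np.radians(-19.1),.04
T=dict(
 soap=((446,100),h+.02,(609,-296.5),h-.18,8,11,85,75,40),
 brush=(off((456,-111),BR,30),BR+h,off((678,91),TR,30),TR+h,7.5,4,85,70,40),
 tumbler=((366.5,289),-.37,(669,-93.5),-.37,58,4,60,84,30),
 bottle=((366.5,-268.5),.42+h,(597,299),.42+h,131,4,85,70,40))
def pick(n,flip=0):
    xy,a,_,_,hz,_,lift,op,eff=T[n]; a+=flip*np.pi
    manip.move_gripper(op,20)
    manip.move_pose([*xy,hz+lift],orient(a)); manip.move_linear([*xy,hz],speed=120)
    print(n,"before",manip.get_contact_force().round(1)); manip.move_gripper(0,eff)
    print("width",round(manip.get_grip_width(),1)); manip.move_linear([*xy,hz+lift],speed=120)
    print("lifted width",round(manip.get_grip_width(),1),manip.get_contact_force().round(1),"t",manip.get_time())
def place(n,flip=0,via=None,dz=1.0):
    _,_,xy,a,hz,s,lift,op,_=T[n]; a+=flip*np.pi; z=hz+s+dz
    if via: manip.move_linear(via,orient(a),speed=200)
    manip.move_linear([*xy,z+lift],orient(a),speed=200); manip.move_linear([*xy,z+12],speed=120); manip.move_linear([*xy,z],speed=30)
    print("down",manip.get_contact_force().round(1),"w",round(manip.get_grip_width(),1),manip.get_tcp_pos().round(1),"t",manip.get_time())
def release(n,op=None):
    _,_,xy,_,hz,s,lift,o,_=T[n]
    w=manip.get_grip_width(); manip.move_gripper(min(w+(op or 12),84),20); manip.pause(.3)
    q=manip.get_tcp_pos(); manip.move_linear([q[0],q[1],q[2]+lift],speed=100); print("t",manip.get_time())
E
python3 - <<'E'
from h import *
R=cv2.Rodrigues(np.array(manip.get_ee_rot()))[0]; print(R.round(2).tolist())
for n,(xy,a,pxy,b,hz,s,l,o,e) in T.items():
    for f in(-1,0,1):
        print(n,f,[None if (j:=ik(c,z,k+f*np.pi)) is None else round(float(j[6]),2) for c,z,k in((xy,hz,a),(xy,hz+l,a),(pxy,hz+s,b),(pxy,hz+s+l,b))])
E
```

```text
[[-0.0, -0.95, 0.31], [-0.0, 0.31, 0.95], [-1.0, 0.0, -0.0]]
soap -1 [-0.94, -1.11, -0.73, -0.79]
soap 0 [0.4, 1.24, 1.61, 1.81]
soap 1 [-0.94, -1.11, -0.73, -0.79]
brush -1 [-0.84, -0.67, -1.15, -1.19]
brush 0 [1.2, 1.39, 1.35, 1.4]
brush 1 [-0.84, -0.67, -1.15, -1.19]
tumbler -1 [1.6, 1.67, 2.51, 2.59]
tumbler 0 [-0.64, -0.69, 0.08, 0.08]
tumbler 1 [1.6, 1.67, 2.51, 2.59]
bottle -1 [-0.14, 0.26, -1.19, -1.24]
bottle 0 [2.53, 2.9, 1.36, 1.4]
bottle 1 [-0.14, 0.26, -1.19, -1.24]
```

```bash
python3 - <<'E'
from h import *
pick("soap")
p=snap("top"); save(p,"g1.png",(300,120,580,330),2.5)
place("soap")
E
```

```text
Traceback (most recent call last):
  File "h.py", line 36, in pick
    manip.move_pose([*xy,hz+lift],orient(a)); manip.move_linear([*xy,hz],speed=120)
                                              ~~~~~~~~~~~~~~~~~^^^^^^^^^^^^^^^^^^^^
station.PlanningError: the arm cannot follow that straight line within its joint ranges
```

```bash
python3 - <<'E'
from h import *
np.set_printoptions(precision=2,suppress=True)
print(manip.get_joint_pos(),manip.get_time())
xy=T["soap"][0]
for f in(0,1):
    for z in(150,93,60,30,8): print(f,z,ik(xy,z,h+.02+f*np.pi))
E
```

```text
[-0.25  0.6  -0.05  2.16  0.07  0.38  1.24] 3.575
0 150 [-0.24  0.49 -0.06  2.12  0.06  0.53  1.25]
0 93 [-0.25  0.6  -0.05  2.16  0.07  0.38  1.24]
0 60 [-0.26  0.67 -0.04  2.18  0.08  0.3   1.23]
0 30 [-0.18  0.73 -0.15  2.19  0.41  0.25  0.9 ]
0 8 [-0.06  0.8  -0.33  2.19  0.92  0.3   0.4 ]
1 150 [-0.97  0.79  1.14  2.14 -0.98  0.89 -0.77]
1 93 [-0.25  0.6  -0.05  2.16  0.07  0.38  1.24]
1 60 [-0.66  0.75  0.58  2.19 -0.97  0.48 -0.85]
1 30 [-0.55  0.78  0.4   2.2  -0.94  0.34 -0.89]
1 8 [-0.54  0.83  0.4   2.2  -1.09  0.33 -0.75]
```

```bash
cat >> h.py <<'E'
def line(pos,o=None,speed=120):
    try: manip.move_linear(pos,o,speed=speed); return
    except manip.PlanningError: pass
    p0=np.array(manip.get_tcp_pos()); o=manip.get_ee_rot() if o is None else o
    n=max(2,int(np.linalg.norm(np.array(pos)-p0)//12))
    print("stepped line",n)
    for k in range(1,n+1):
        g=p0+(np.array(pos)-p0)*k/n
        try: manip.move_linear(list(g),o,speed=speed)
        except manip.PlanningError: manip.move_pose(list(g),o)
def pick(n,flip=0,approach=True):
    xy,a,_,_,hz,_,lift,op,eff=T[n]; a+=flip*np.pi
    if approach: manip.move_gripper(op,20); manip.move_pose([*xy,hz+lift],orient(a))
    line([*xy,hz],orient(a))
    print(n,"before",manip.get_contact_force().round(1),manip.get_tcp_pos().round(1)); manip.move_gripper(0,eff)
    print("width",round(manip.get_grip_width(),1)); line([*xy,hz+lift],orient(a))
    print("lifted width",round(manip.get_grip_width(),1),manip.get_contact_force().round(1),"t",manip.get_time())
E
python3 - <<'E'
from h import *
pick("soap",0,False)
p=snap("side"); save(p,"g1.png",(200,120,440,300),3)
E
```

```text
stepped line 7
soap before [-0.1 -0.3 -0.4] [445.9  99.9   8.3]
width 49.0
lifted width 49.5 [-0.8 -0.2 -2.7] t 6.8
```

View pics/g1.png

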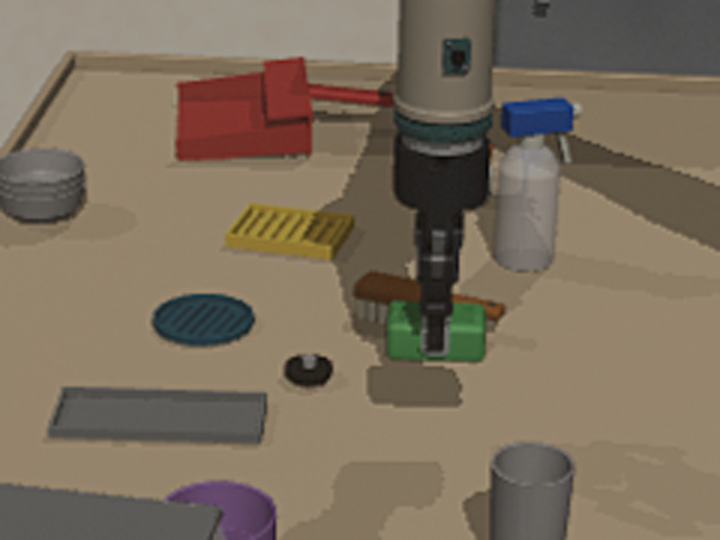

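The soap is held across its middle, lifted level (crop 435,330). Now placing it.

```bash
python3 - <<'E'
import re
s=open("h.py").read(); i=s.index("def place"); j=s.index("def release"); b=s[i:j].replace("manip.move_linear(","line("); s=s[:i]+b+s[j:]; open("h.py","w").write(s)
E
python3 - <<'E'
from h import *
place("soap")
E
```

```text
down [-0.3 -0.4 -1.6] w 49.4 [ 609.  -296.5   19.9] t 10.45
```

```bash
cat >> h.py <<'E'
def settle(maxd=5,thr=2.0):
    q=np.array(manip.get_tcp_pos()); f0=manip.get_contact_force()[2]
    for k in range(1,int(maxd/.5)+1):
        manip.move_linear([q[0],q[1],q[2]-.5*k],speed=15); f=manip.get_contact_force()[2]
        if f-f0>thr: break
    print("settled after",.5*k,"f",round(f0,1),round(f,1))
E
python3 - <<'E'
from h import *
settle(); release("soap",10)
pick("brush")
p=snap("side"); save(p,"g2.png",(200,120,440,300),3)
E
```

```text
settled after 0.5 f -1.6 4.0
t 12.2583
brush before [-0.6 -0.6 -0.7] [ 484.8 -121.     7.7]
width 39.2
lifted width 39.6 [ 0.3  0.1 -0.1] t 15.4833
```

View pics/g2.png

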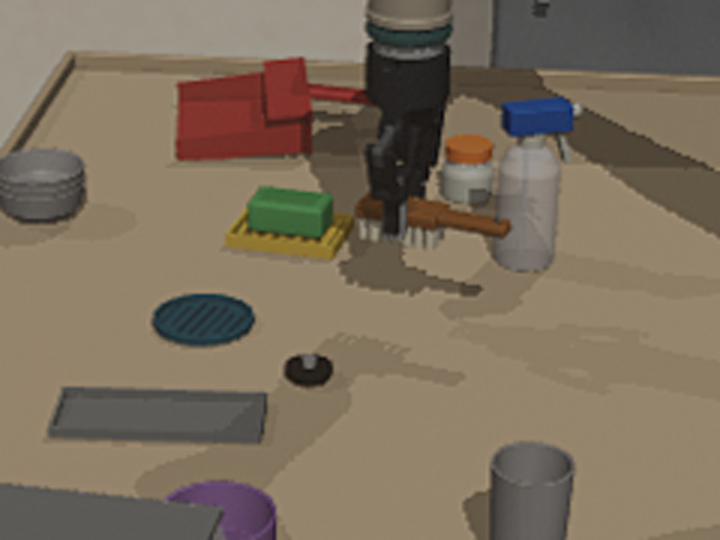

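The soap sits flat in the dish (crop 290,215), and the brush is held level by its head (395,215). Placing it in the tray.

```bash
python3 - <<'E'
from h import *
place("brush",dz=2)
settle(); release("brush",8)
pick("tumbler")
p=snap("side"); save(p,"g3.png",(200,120,440,360),2.5)
E
```

```text
down [ 0.1 -0.8 -1.4] w 39.4 [707.9  92.2  13.4] t 18.5333
settled after 1.5 f -1.4 3.9
t 20.8333
tumbler before [ 0.6 -0.1  0. ] [366.8 289.   58.1]
width 60.8
lifted width 60.7 [ 0.9 -0.2 -1. ] t 24.7833
```

View pics/g3.png

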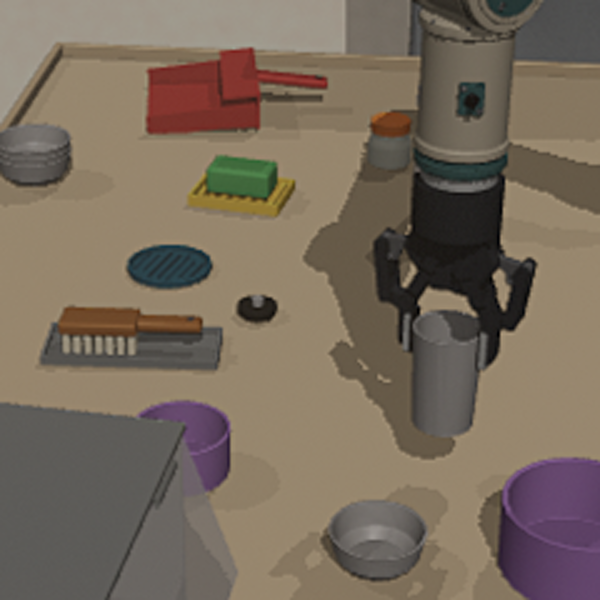

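The brush lies in the tray (crop 130,335), and the tumbler is held upright (445,375). Next: tumbler to the coaster, then pick the bottle.

```bash
python3 - <<'E'
from h import *
place("tumbler",dz=2)
settle(); release("tumbler",20)
pick("bottle",1)
p=snap("side"); save(p,"g4.png",(200,60,440,360),2)
E
```

```text
down [ 0.4 -0.9 -1. ] w 60.4 [668.9 -93.5  63.9] t 28.525
settled after 1.0 f -1.0 2.6
t 30.4083
bottle before [-0.5 -0.1  1.1] [ 367.  -268.6  131.2]
width 30.2
lifted width 29.4 [-0.1  0.3 -1.1] t 34.1917
```

View pics/g4.png

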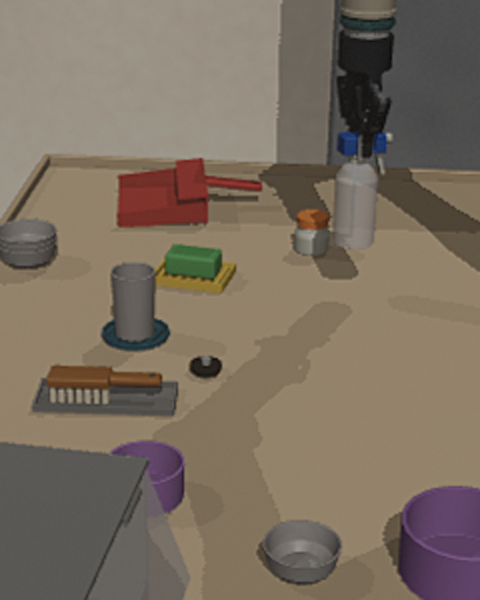

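The tumbler stands on the coaster (crop 135,305), and the bottle is held upright by its head (358,190). Moving it to the cup.

```bash
python3 - <<'E'
from h import *
line([500,30,216],orient(.42+h+np.pi),160)
place("bottle",1,dz=3)
p=snap("side"); save(p,"g5.png",(220,200,340,340),4)
E
```

```text
down [-0.4 -0.2 -1. ] w 30.1 [597.  299.  137.8] t 39.325
```

View pics/g5.png

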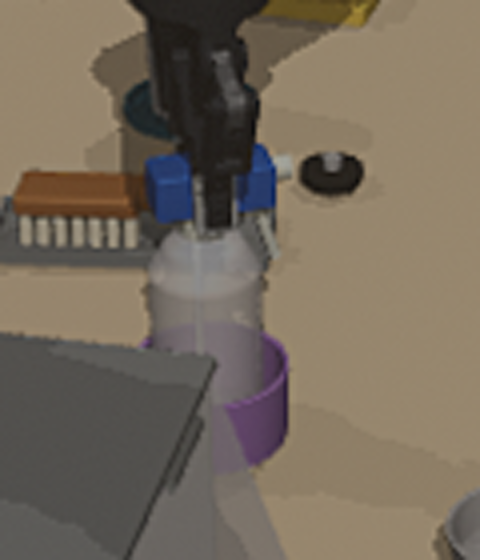

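The bottle is inside the cup and centred (bottle axis at column 205, cup axis about 205). Settling, releasing and backing off, then a final check.

```bash
python3 - <<'E'
from h import *
settle(6); release("bottle",16)
manip.move_linear([480,330,330],speed=200); manip.pause(.5)
t,s=snap("top"),snap("side"); np.save("p1.npy",dict(top=t,side=s),allow_pickle=True)
save(t,"f_top.png",(210,110,560,300),2.2); save(s,"f_side.png",(200,140,440,340),3.2)
print(manip.get_time(),manip.get_contact_force().round(1))
hsv=cv2.cvtColor(t["color"],cv2.COLOR_RGB2HSV)
for nm,b,lo,hi,z in(("soap",(480,140,560,220),(45,80,30),(85,255,255),45),("brush",(335,100,390,210),(3,110,60),(14,255,255),39),("bhead",(230,140,310,240),(105,120,60),(125,255,255),169)):
    m=cv2.inRange(hsv,lo,hi);k=np.zeros_like(m);k[b[1]:b[3],b[0]:b[2]]=m[b[1]:b[3],b[0]:b[2]]
    v,u=np.nonzero(k)
    if len(u)<20: print(nm,"hidden");continue
    r=cv2.minAreaRect(np.array([atz(t,a,c,z)[:2] for a,c in zip(u,v)],np.float32)); print(nm,np.round(r[0]),np.round(r[1]),round(r[2],1))
for q,z in(("bottle_center",86.5),("tumbler_center",51.5),("brush_center",21.5),("soap_center",28),("katori",0),("plug",0)):
    for n,p in(("top",t),("side",s)):
        print(q,n,[(round(d["conf"],2),atz(p,d["location"][1],d["location"][0],z)[:2].round()) for d in manip.tip_of(q,p)[:1]])
E
```

```text
settled after 2.5 f -2.5 0.6
t 42.225
43.7917 [ 0.7 -0.  -0.4]
soap [ 606. -292.] [54. 81.] 79.8
brush [678.  91.] [140.  39.] 2.4
bhead [593. 297.] [64. 28.] 22.3
bottle_center top [(0.85, array([604., 296.]))]
bottle_center side [(0.84, array([600., 289.]))]
tumbler_center top [(0.59, array([670., -87.]))]
tumbler_center side [(0.81, array([664., -87.]))]
brush_center top [(0.75, array([680.,  89.]))]
brush_center side [(0.38, array([422., 438.]))]
soap_center top [(0.86, array([ 599., -291.]))]
soap_center side [(0.86, array([ 604., -303.]))]
katori top []
katori side [(0.78, array([420., 407.]))]
plug top [(0.78, array([575.,  10.]))]
plug side [(0.51, array([577.,  -2.]))]
```

View pics/f_top.png

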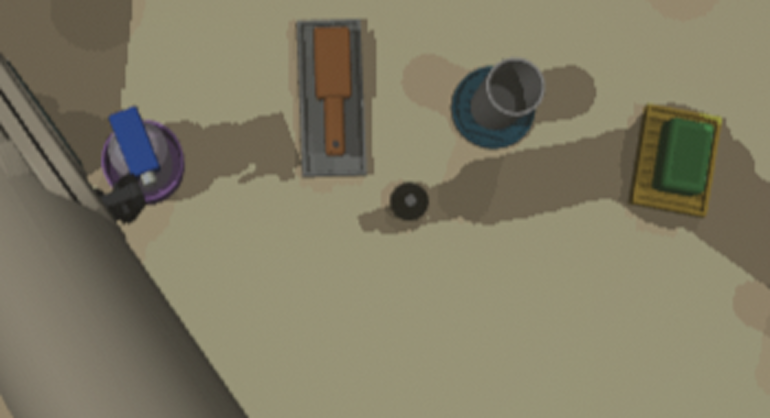

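View pics/f_side.png

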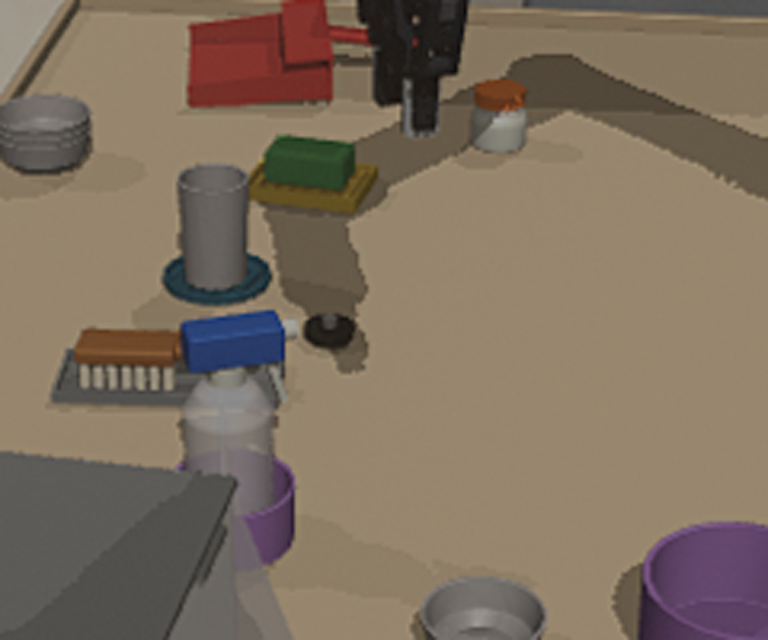

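All four things are in their holders: soap at crop (685,155), tumbler at (515,87) over the coaster, brush at (332,90), bottle at (140,150). The plug is at about image pixel (396,201), as before. I'll compute the tumbler rim as a last check and hand in.

```bash
python3 - <<'E'
from h import *
P=np.load("p1.npy",allow_pickle=True).item(); q=np.load("p0.npy",allow_pickle=True).item()
c=atz(P["top"],210+515/2.2,110+87/2.2,99)[:2]; print("tumbler",c.round(),"off",(c-[669,-94]).round())
a,b=[cv2.cvtColor(x["top"]["color"],cv2.COLOR_RGB2GRAY)[190:214,385:409] for x in(q,P)]
print("plug shift px",[np.argwhere(i<45).mean(0).round(1) for i in(a,b)])
if np.hypot(*(c-[669,-94]))<13: manip.finish_job(); print("done",manip.get_time())
E
```

```text
tumbler [667. -94.] off [-2.  0.]
plug shift px [array([11.3, 10.6]), array([11.5, 10.5])]
the job is handed in; nothing more can be done
the job is handed in; nothing more can be done
```

I set down the soap bar, brush, tumbler and bottle in their holders, easing each down until the wrist force showed contact, and handed the job in at about 44 s. `finish_job()` reports no verdict, so the result rests on my own checks:

| Thing | Distance from holder centre | Other checks |
|---|---|---|
| Soap bar | about 5 mm; part of this is a visible side face of the bar | aligned with the dish |
| Brush | under 2 mm | aligned with the tray to within a degree |
| Tumbler | about 2 mm | upright in the side view |
| Bottle | a few mm (from the spray head) | upright in the side view, in the cup of the given size (about 88 mm measured; the other two are about 130–140 mm) |

- **Plug:** its outline did not move in the top view (under 0.3 px). The network put it about 14 mm from its first estimate, which I take as network error.
- **Steel bowl:** the arm hid it in the last top picture. The side view put it about 8 mm from the first estimate, within the network's scatter.
- **Brush in the side view:** the network missed it there, with a low-confidence false hit elsewhere. The picture itself shows the brush in the tray.
- **One failed move:** the first straight descent to the soap was refused for joint range, so I did it in small steps without harm.

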